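Pour the mineral chews from the spouted jug into the pet's steel bowl

TASK

Pick up the green spouted jug and, keeping it level, turn it so that its spout faces the stainless steel bowl (not the terracotta one); then tilt it over that bowl so that both orange chews roll into it. Leave the bowl standing where it is, set the emptied jug back upright on the shelf and let go of it.

Things in the scene. Friction and masses are not known exactly. Their poses are not given: they have to be found in the camera images.
- jug_mid (a point): Green spouted jug, 160 g, 66 mm high; point at its middle, 35 mm above its underside (on the shelf, z = 0). x points to the spout, z up. Grip it from above across its two flat parallel sides, 60 mm apart (y = -30, +30 mm), which run x = -36 to +28 mm over the full height. The loop handle reaches back to x = -71 mm. At the start the spout points roughly away from the robot, towards neither bowl.
- jug_lip (a point): Middle of the jug's pouring lip (40 mm wide), the spout's tip: 75 mm ahead of (x) and 8 mm above jug_mid; axes as the jug's. Inside, a straight ramp at 28 degrees to the level rises from the floor to the lip, so the chews roll out once the jug is tilted spout-down by more than 28 degrees; 45 to 50 degrees empties it in a second.
- bowl_rim (a point): Stainless steel bowl, loose, 300 g, 132 mm across; point at the centre of its mouth, 50 mm above the shelf, z up. It stands left or right of the jug, a like-sized terracotta bowl with a 38 mm blue ball in it on the other side. Bystanders: a 48 mm high wooden spool beyond the jug, a chest (116 mm high) and a clear ladder (205 mm) in the far corners, all beyond x = 0.7 m.
- chew1_center (a point): Centre of the first orange mineral chew, a hard ball 20 mm in diameter, 10 g, lying in the jug at the start.
- chew2_center (a point): Centre of the second orange mineral chew, a hard ball 20 mm in diameter, 10 g, lying in the jug at the start.

How it is judged:
On the way, in this order (a step that is already met when the one before it is completed fails the run):
1. jug level (within 15 degrees), both chews in it, spout facing the steel bowl: bowl's centre 30 to 300 mm ahead of the jug's middle and within 40 mm of the jug's centre line (angle between jug_mid's own z axis and vertical below 0.26 rad and x of bowl_rim in the frame of jug_mid between 0.03 and 0.3 m and y of bowl_rim in the frame of jug_mid between -0.04 and 0.04 m and distance between each of chew1_center, chew2_center and jug_mid below 0.07 m), for 0.1 s.
2. jug tilted over 28 degrees, its middle over 60 mm above the shelf and within 170 mm horizontally of the bowl's centre (angle between jug_mid's own z axis and vertical above 0.49 rad and height (world z) of jug_mid above 0.06 m and horizontal distance between jug_mid and bowl_rim below 0.17 m), for 0.1 s.
At the end, for the whole second after the job is handed in: Both chews lie in the steel bowl below its rim (within 62 mm of its centre line); the bowl is upright (within 10 degrees) and within 40 mm of where it started; the jug stands upright (within 10 degrees) on the shelf, released and at rest (slower than 30 mm/s) (horizontal distance between each of chew1_center, chew2_center and bowl_rim below 0.062 m and z of each of chew1_center, chew2_center in the frame of bowl_rim below 0 m and angle between each of bowl_rim, jug_mid's own z axis and vertical below 0.17 rad and distance of bowl_rim from where it was at the start of the episode below 0.04 m and height (world z) of jug_mid between 0.025 and 0.045 m and linear speed of jug below 0.03 m/s); the robot touches nothing.
It also fails if it takes over 48 s, if anything falls off the work surface, if the arm or the gripper's body presses on something with over 40 N, if the wrist force passes 120 N, or if a joint passes its speed limit or range.

ROBOT

A 6-joint arm with a two-finger parallel gripper is mounted at the origin on the work surface. World frame = base frame: x ahead of the robot, y to its left, z up, the work surface at z = 0. Lengths are in m, angles in rad, forces in N, time in s.
With the tool pointing down it reaches from about 0.275 to 0.825 m from the base axis. Payload 4.9 kg.
Tool frame: the origin (TCP) lies midway between the tips of the shut fingers; the grasp point (between the pads) lies 19 mm behind it (grip_point_offset is the distance from the TCP to the grasp point, in m); z points along the fingers, x is the direction in which the jaws open and shut, and the axes are right-handed (so a half turn about z gives the same grasp; the last joint's range is limited). The gripper opens to 85 mm and grips with 20 to 120 N. Pads are 22 mm wide; open, the fingers measure 114 mm over their backs; the gripper's body (76 mm by 85 mm) begins 54 mm behind the grasp point. The pads swing forward as they close: fully open they stand 13 mm farther back than shut.
Start: joints at [-1.385, 0.326, -0.193, 1.052, 0, 1.437], TCP at [0.173, -0.522, 0.231] pointing down, gripper open.
Joint ranges: [-2.65, 2.65], [-0.97, 1.79], [-1.3, 1.35], [-1.93, 2.1], [-1.47, 1.37], [-3.14, 3.14]. Speed limits (rad/s): [2.57, 2.57, 3.14, 3.14, 3.14, 3.14].

INTERFACE

Orientations are given as a rotation vector (axis times angle).
In Python, from cell import * gives the robot as it stands. Calls block until the motion is done:
- movep(position, orientation): joint-space move of the TCP to a pose.
- move_l(position, velocity=0.15, rot=None, until_force=None): straight line of the TCP; rot=None keeps the orientation; velocity is the mean speed in m/s. With until_force (N) it stops when the force on the tool has changed by that much, and returns True; else False.
- set_joints(angles): joint-space move.
- let_go() and grab(newtons=None): open the fingers fully, or close them until they stop; newtons is the grip in N (None keeps the last).
- sleep(seconds).
- ik(position, orientation): joint angles nearest the present ones, or None.
- get_state(): the state.
- grab_frame(name): name is "scene" or "top" or "wrist"; returns a dict with "img" (384x512x3 uint8, red, green, blue), "fx", "fy", "cx", "cy" (pixels), "cam_to_world" (4x4, takes a point from camera to world coordinates); the wrist camera has in their place "T_tool_cam" (4x4, takes a point from camera to tool coordinates, whose origin is the TCP and whose axes are the tool frame's). Camera axes: x right, y down, z forward; pixel columns grow to the right and rows downward; lengths in m; the calibration is good to about 2 mm. The wrist camera is an equidistant fisheye: a pixel r from the principal point sees the ray r / f radians off the axis. A picture is of the moment at which its call begins: read the wrist's pose just before it. There is no depth.
A pose or a line that the arm cannot do raises MotionError and nothing moves.
- sign_off(): hands the job in, once; it reports no verdict.
Trained networks look in the newest picture that a camera, given by its name, has taken for a name from the list of things; names that differ only in an ending like _2 or _b are one class to them, and where a whole thing is asked for, a point or a joint stands for the part that bears it (a point fixed in the world has none). Each returns a list of dicts, best first, with "score" (0 to 1); they miss things now and then, are a little off and sometimes report something else, mostly with a low value. They report only what shows in the picture. A call takes as long as a camera call.
- spot_in(camera, name): "centre" ([column, row] in pixels, amid what is visible of it).
- silhouettes(camera, name): "mask" (384x512 bool, what is visible of it) and "centre" ([column, row] in pixels, amid what is visible of it).
- tip_of(camera, name): "centre" ([column, row] in pixels: a listed point, or the origin of a listed thing).
The state is a dict: "clock": time; "q": joint angles; "joint_velocities": joint speeds; "tau": joint torques, N m; "position": TCP position; "eef_rot": TCP orientation; "contact_force": force on the tool from outside, world axes, zero at the start; "wrist_torque": the same for the moment, N m; "finger_gap": opening from 0.0 (shut) to 1.0 (fully open).
Only numpy, scipy, OpenCV 4.12 (cv2) and the standard library are available. Lean on these libraries where they do the work, as an engineer would, in place of code of your own. Each camera call takes 0.05 s, during which the arm holds its last target.

## Working session

There is one attempt and no reset: what is moved stays moved. The work goes in short steps, each a Python script; the robot and the scene stay as the last script left them, time stands still between calls to the robot, and variables do not carry over. Pictures are saved under pics/ and viewed, and the job is handed in when it is done.

```bash
mkdir -p pics; ls; cat > h.py <<'E'
from cell import *
import numpy as np, cv2
from scipy.spatial.transform import Rotation as R
def snap(n,f):
    d=grab_frame(n); cv2.imwrite('pics/'+f,d['img'][:,:,::-1]); return d
def ray(d,px,z):
    T=np.array(d['cam_to_world']); v=T[:3,:3]@np.array([(px[0]-d['cx'])/d['fx'],(px[1]-d['cy'])/d['fy'],1]); o=T[:3,3]
    return o+v*(z-o[2])/v[2]
E
python3 - <<'E'
from h import *
zs=dict(jug_mid=.035,jug_lip=.043,bowl_rim=.05,chew1_center=.015)
s=get_state();print(s['clock'],s['position'],s['eef_rot'],s['finger_gap'])
for c in('top','scene'):
    d=snap(c,c+'0.png'); print(np.round(d['cam_to_world'],3).tolist())
    for n,z in zs.items():
        for r in tip_of(c,n)[:3]: print(c,n,np.round(r['score'],2),np.round(r['centre'],1),np.round(ray(d,r['centre'],z),4))
print(get_state()['clock'])
E
```

```text
pics
0.0 [ 0.1728336  -0.52152853  0.23051419] [-2.54590052e+00  1.83864564e+00  1.93286967e-03] 0.9985829591245814
[[0.015, -0.993, 0.121, 0.478], [-1.0, -0.013, 0.019, -0.02], [-0.017, -0.121, -0.993, 0.916], [0.0, 0.0, 0.0, 1.0]]
top jug_mid 0.71 [239. 223.] [0.5164 0.0278 0.035 ]
top jug_lip 0.89 [247.1 183.3] [0.5926 0.0132 0.043 ]
top bowl_rim 0.67 [134.8 241. ] [0.479  0.2234 0.05  ]
top chew1_center 0.38 [229.8 230.9] [0.5015 0.0466 0.015 ]
[[-0.337, 0.608, -0.719, 1.089], [0.941, 0.211, -0.263, 0.178], [-0.008, -0.766, -0.643, 0.537], [0.0, 0.0, 0.0, 1.0]]
scene jug_mid 0.62 [286.3 192. ] [0.5183 0.0336 0.035 ]
scene jug_lip 0.56 [268.7 212.5] [0.5961 0.0211 0.043 ]
scene bowl_rim 0.66 [385.6 195.9] [0.4826 0.2258 0.05  ]
0.5
```

View pics/top0.png

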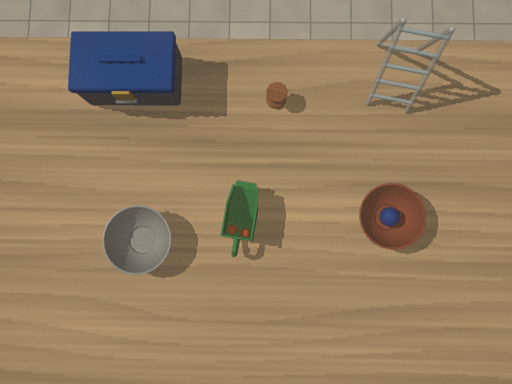

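View pics/scene0.png

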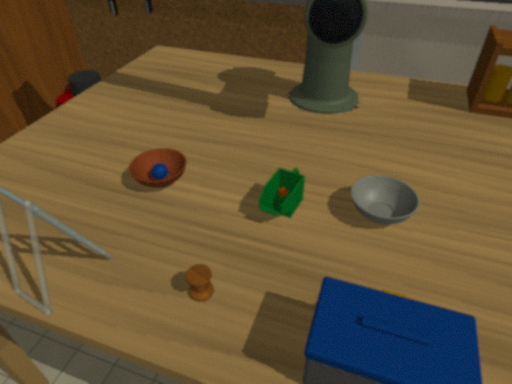

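The steel bowl is on the left at about pixel (138,240) in the top view, and the terracotta bowl is on the right at (392,216). The jug is at (240,215) with its spout pointing away, and both chews are at (232,231) and (246,233). Next I'll check reachability for the pour azimuths and take a wrist view for refinement.

```bash
cat >> h.py <<'E'
def toolrot(yaw,tilt=0,flip=1):
    # jug axes: x spout (azimuth yaw), tilted spout-down; tool z=-jug z, tool x=flip*jug y
    J=R.from_euler('z',yaw)*R.from_euler('y',tilt)
    M=J.as_matrix(); T=np.column_stack([flip*M[:,1],0*M[:,0],-M[:,2]]); T[:,1]=np.cross(T[:,2],T[:,0])
    return R.from_matrix(T), J
GO=np.array([-.004,0,0.0])
def tcp_for(mid,yaw,tilt,flip,goff=.017):
    # tcp is goff below jug mid along -jug z, at jug x=-4mm
    Rt,J=toolrot(yaw,tilt,flip)
    return np.array(mid)+J.apply([-.004,0,-goff]), Rt.as_rotvec()
E
python3 - <<'E'
from h import *
B=np.array([.481,.222]);
for f in(1,-1):
    p,r=tcp_for([.517,.03,.035],-.18,0,f); print('grasp',f,np.round(ik(p,r),2) if ik(p,r) is not None else None)
    for phi in range(40,181,15):
        a=np.radians(phi); u=np.array([np.cos(a),np.sin(a)]); out=[]
        for t,d,z in((0,.1,.13),(25,.095,.125),(48,.081,.12)):
            m=np.r_[B-d*u,z]; q=ik(*tcp_for(m,a,np.radians(t),f)); out.append(None if q is None else np.round(q,2).tolist())
        print(f,phi,out)
E
```

```text
grasp 1 [-0.08  0.51 -0.54  0.52  0.    0.1 ]
1 40 [[0.2, 0.24, -0.66, 0.67, 0.0, -0.5], [0.31, 0.56, -0.27, 1.16, -0.16, -0.36], [0.37, 0.9, 0.13, 1.61, -0.24, -0.22]]
1 55 [[0.15, 0.26, -0.63, 0.68, 0.0, -0.81], [0.32, 0.54, -0.29, 1.1, -0.26, -0.59], [0.42, 0.87, 0.08, 1.54, -0.39, -0.38]]
1 70 [[0.11, 0.29, -0.58, 0.7, 0.0, -1.11], [0.33, 0.52, -0.32, 1.02, -0.34, -0.85], [0.46, 0.82, -0.01, 1.42, -0.54, -0.57]]
1 85 [[0.09, 0.33, -0.52, 0.72, 0.0, -1.39], [0.33, 0.49, -0.36, 0.91, -0.4, -1.11], [0.5, 0.76, -0.12, 1.25, -0.67, -0.79]]
1 100 [[0.09, 0.37, -0.46, 0.74, 0.0, -1.65], [0.34, 0.46, -0.41, 0.78, -0.43, -1.39], [0.52, 0.68, -0.26, 1.0, -0.77, -1.07]]
1 115 [[0.1, 0.42, -0.39, 0.77, 0.0, -1.91], [0.34, 0.43, -0.46, 0.63, -0.43, -1.68], [0.54, 0.58, -0.43, 0.67, -0.83, -1.42]]
1 130 [[0.12, 0.46, -0.32, 0.8, 0.0, -2.15], [0.33, 0.4, -0.51, 0.49, -0.41, -1.97], [0.53, 0.49, -0.61, 0.29, -0.82, -1.81]]
1 145 [[0.15, 0.5, -0.25, 0.82, 0.0, -2.38], [0.33, 0.38, -0.56, 0.36, -0.35, -2.25], [0.51, 0.43, -0.78, -0.09, -0.73, -2.19]]
1 160 [[0.19, 0.53, -0.2, 0.85, 0.0, -2.6], [0.
[... 796 characters left out ...]
34, 0.46, -0.41, 0.78, -0.43, 1.75], [0.52, 0.68, -0.26, 1.0, -0.77, 2.07]]
-1 115 [[0.1, 0.42, -0.39, 0.77, -0.0, 1.24], [0.34, 0.43, -0.46, 0.63, -0.43, 1.46], [0.54, 0.58, -0.43, 0.67, -0.83, 1.72]]
-1 130 [[0.12, 0.46, -0.32, 0.8, 0.0, 1.0], [0.33, 0.4, -0.51, 0.49, -0.41, 1.17], [0.53, 0.49, -0.61, 0.29, -0.82, 1.33]]
-1 145 [[0.15, 0.5, -0.25, 0.82, 0.0, 0.76], [0.33, 0.38, -0.56, 0.36, -0.35, 0.89], [0.51, 0.43, -0.78, -0.09, -0.73, 0.95]]
-1 160 [[0.19, 0.53, -0.2, 0.85, 0.0, 0.54], [0.32, 0.36, -0.6, 0.26, -0.27, 0.62], [0.47, 0.4, -0.91, -0.39, -0.58, 0.62]]
-1 175 [[0.23, 0.55, -0.15, 0.86, 0.0, 0.32], [0.31, 0.35, -0.62, 0.19, -0.16, 0.36], [0.41, 0.39, -1.01, -0.6, -0.36, 0.35]]
```

```bash
python3 - <<'E'
from h import *
r=toolrot(-.18,0,1)[0].as_rotvec(); r2=toolrot(-.18,0,-1)[0].as_rotvec()
print(ik([.50,.03,.25],r),ik([.50,.03,.25],r2),get_state()['clock'])
E
```

```text
[-0.08754153  0.2227973  -0.28467118  1.06332784  0.          0.09245847] [-0.08754153  0.2227973  -0.28467118  1.06332784  0.         -3.04913418] 0.5
```

All azimuths are reachable, so I'll use flip=+1 and about 100°. Next is a wrist view above the jug.

```bash
cat >> h.py <<'E'
def wray(d,s,px,z):
    x=(px[0]-d['cx'])/d['fx']; y=(px[1]-d['cy'])/d['fy']; th=np.hypot(x,y)
    v=np.array([x/th*np.sin(th),y/th*np.sin(th),np.cos(th)]) if th>1e-9 else np.array([0,0,1.])
    C=np.array(d['T_tool_cam']); W=R.from_rotvec(s['eef_rot']).as_matrix()
    v=W@C[:3,:3]@v; o=W@C[:3,3]+s['position']
    return o+v*(z-o[2])/v[2]
E
python3 - <<'E'
from h import *
movep([.50,.03,.22],toolrot(-.18)[0].as_rotvec()); sleep(.2)
s=get_state(); d=snap('wrist','w1.png')
for n,z in dict(jug_mid=.035,jug_lip=.043,bowl_rim=.05).items():
    for r in tip_of('wrist',n)[:2]: print(n,np.round(r['score'],2),np.round(r['centre'],1),np.round(wray(d,s,r['centre'],z),4))
d2=grab_frame('top')
for n,z in dict(jug_mid=.035,bowl_rim=.05).items():
    for r in tip_of('top',n)[:2]: print('top',n,np.round(r['score'],2),np.round(r['centre'],1),np.round(ray(d2,r['centre'],z),4))
print(get_state()['clock'])
E
```

```text
jug_mid 0.62 [245.5 161.1] [0.4906 0.0206 0.035 ]
jug_mid 0.61 [257.3 182.3] [0.5175 0.0292 0.035 ]
jug_lip 0.76 [253.9 246.5] [0.5945 0.0111 0.043 ]
bowl_rim 0.96 [412.1 127.6] [0.4794 0.2172 0.05  ]
3.3417
```

View pics/w1.png

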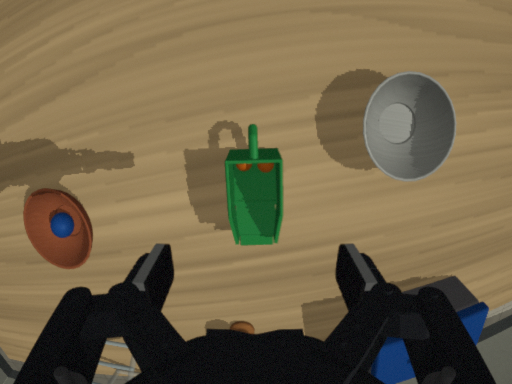

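The wrist view shows the jug from (227,150) to (282,244) and the steel bowl at (410,127). I'll use the visible corners to refine the jug pose.

```bash
python3 - <<'E'
from h import *
im=cv2.imread('pics/w1.png'); c=cv2.resize(im[110:260,200:310],None,fx=5,fy=4.0*1.0,interpolation=cv2.INTER_CUBIC); cv2.imwrite('pics/w1c.png',cv2.resize(im[115:255,200:310],None,fx=4,fy=4,interpolation=cv2.INTER_CUBIC))
s=get_state(); d=grab_frame('wrist')
for px,z in (((227,151),.066),((281,150),.066),((237,243),.043),((278,243),.043),((228,210),.066),((283,210),.066)):
    print(px,np.round(wray(d,s,px,z),4))
E
```

```text
(227, 151) [0.4703 0.0068 0.066 ]
(281, 150) [0.479  0.0607 0.066 ]
(237, 243) [ 0.5862 -0.0075  0.043 ]
(278, 243) [0.5951 0.0414 0.043 ]
(228, 210) [ 0.5332 -0.0052  0.066 ]
(283, 210) [0.5437 0.0529 0.066 ]
```

View pics/w1c.png

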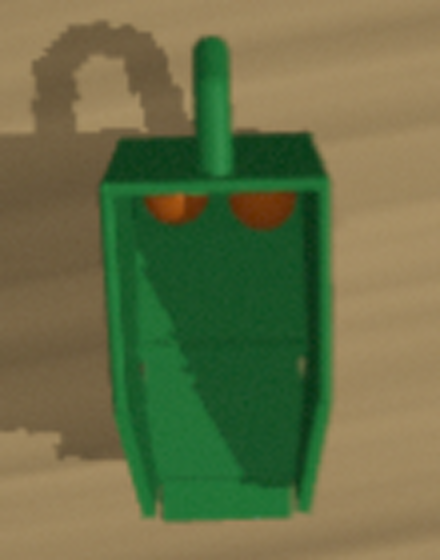

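```bash
python3 - <<'E'
from h import *
s=get_state(); d=grab_frame('wrist')
w=lambda p,z:wray(d,s,p,z)[:2]
a=(w((226,162),.066)+w((282,161.5),.066))/2; b=(w((229,214),.066)+w((282.3,214),.066))/2; l=w((256.7,243.5),.043)
print(a,b,l,np.linalg.norm(b-a),np.linalg.norm(w((226,162),.066)-w((282,161.5),.066)))
v=(b-a); print(np.arctan2(*v[::-1]), np.arctan2(*(l-a)[::-1]), 'mid',a+.036*v/np.linalg.norm(v),'from lip',l-.075*(l-a)/np.linalg.norm(l-a))
E
```

```text
[0.48610624 0.03172615] [0.54307549 0.02319047] [0.59101345 0.01592965] 0.05760515064268312 0.05712707850958384
-0.14872325941284883 -0.14945312875528288 mid [0.52170883 0.02639183] from lip [0.5168495  0.02709695]
```

```bash
python3 - <<'E'
from h import *
p,r=tcp_for([.518,.0278,.035],-.16,0,1)
movep(p+[0,0,.10],r)
print(move_l(p,velocity=.1,until_force=15))
grab(40); sleep(.2)
s=get_state();print(s['finger_gap'],s['position'],s['contact_force'],s['clock'])
d=snap('wrist','w2.png'); snap('scene','s2.png')
cv2.imwrite('pics/c2.png',np.hstack([cv2.imread('pics/w2.png')[:,56:456],cv2.imread('pics/s2.png')[:,100:500]]))
E
```

```text
False
0.6962478244995717 [0.51463359 0.02815232 0.01873206] [-1.03813846 -1.67676989  6.41792503] 5.6417
```

View pics/c2.png

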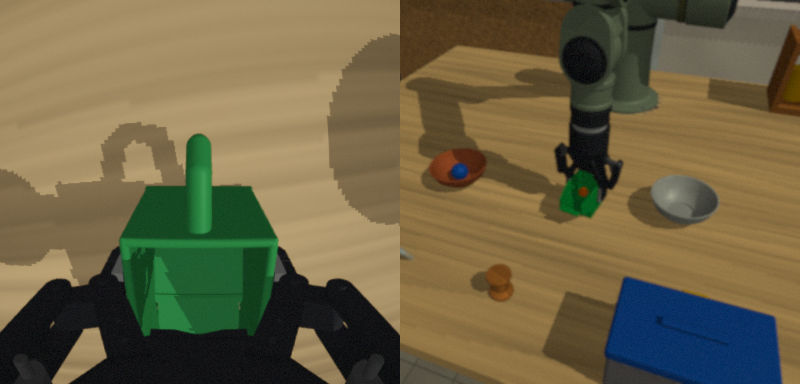

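Jug gripped: the gap of 0.696 is about 59 mm, and the fingers straddle it symmetrically. Next I lift, turn it level and check.

```bash
python3 - <<'E'
from h import *
B=np.array([.480,.221]); a=np.radians(100); u=np.array([np.cos(a),np.sin(a)])
s=get_state(); move_l(s['position']+np.array([0,0,.1]),velocity=.12)
p0=get_state()['position']; print(get_state()['clock'])
n=3
for k in range(1,n+1):
    f=k/n; yaw=-.16+f*(a+.16); m=np.r_[(1-f)*np.array([.518,.028])+f*(B-.16*u),.135]
    p,r=tcp_for(m,yaw,0,1); movep(p,r)
sleep(.3)
s=get_state();print(s['finger_gap'],s['position'],s['contact_force'],s['clock'])
d=snap('wrist','w3.png'); d2=snap('top','t3.png')
for n in('jug_lip','bowl_rim'):
    for q in tip_of('wrist',n)[:2]: print(n,q['score'],wray(d,s,q['centre'],.05 if n=='bowl_rim' else .143))
    for q in tip_of('top',n)[:2]: print(n,q['score'],ray(d2,q['centre'],.05 if n=='bowl_rim' else .143))
cv2.imwrite('pics/c3.png',np.hstack([cv2.imread('pics/w3.png')[:,56:456],cv2.imread('pics/t3.png')[:,50:450]]))
E
```

```text
6.7333
0.7003724794798939 [0.5085069  0.05938472 0.11799167] [ 0.67516935  0.12615795 -2.11176007] 8.95
```

View pics/c3.png

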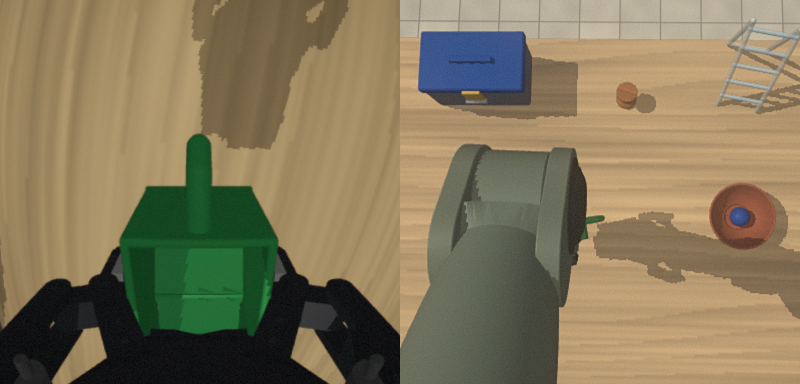

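The grasp is unchanged in the wrist view, and the arm hides the jug in the top view. I'll check the scene camera.

```bash
python3 - <<'E'
from h import *
d=snap('scene','s4.png')
for n,z in dict(jug_lip=.143,jug_mid=.135,bowl_rim=.05).items():
    for q in tip_of('scene',n)[:2]: print(n,q['score'],q['centre'],ray(d,q['centre'],z))
cv2.imwrite('pics/s4c.png',cv2.resize(cv2.imread('pics/s4.png')[60:280,200:460],None,fx=2.5,fy=2.5))
E
```

```text
jug_lip 0.86 [352.9, 150.5] [0.48669579 0.14816545 0.143     ]
jug_mid 0.57 [307.5, 150.8] [0.50337967 0.06664703 0.135     ]
bowl_rim 0.9 [382.2, 198.5] [0.49273665 0.22023034 0.05      ]
```

View pics/s4c.png

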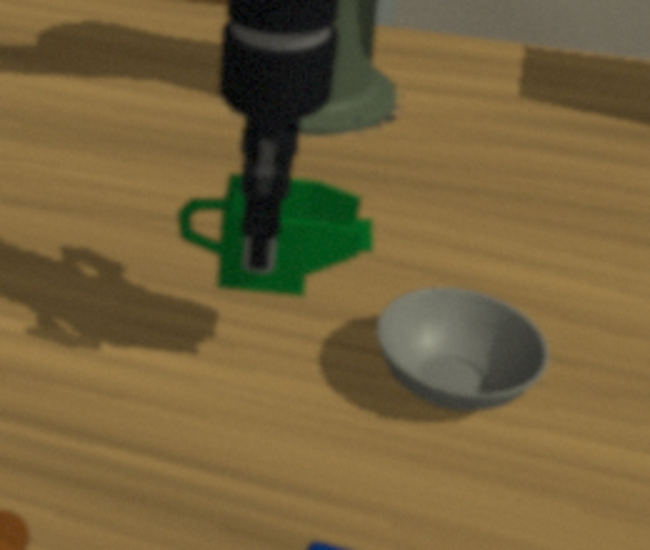

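```bash
cat >> h.py <<'E'
B=np.array([.482,.220]); PH=np.radians(100); U=np.array([np.cos(PH),np.sin(PH)])
def lip_pose(short,lz,tdeg):
    t=np.radians(tdeg); J=toolrot(PH,t)[1]
    mid=np.r_[B-short*U,lz]-J.apply([.075,0,.008]); return tcp_for(mid,PH,t,1)
E
python3 - <<'E'
from h import *
wp=[(.045,.12,0),(.035,.10,15),(.03,.087,27),(.03,.078,38),(.03,.072,49)]
for w in wp: print(np.round(ik(*lip_pose(*w)),2))
for w in wp:
    p,r=lip_pose(*w); move_l(p,velocity=.06,rot=r)
print(get_state()['clock'])
sleep(.6)
snap('scene','s5.png'); s=get_state(); print(s['clock'],s['contact_force'],s['finger_gap'])
cv2.imwrite('pics/s5c.png',cv2.resize(cv2.imread('pics/s5.png')[60:280,200:460],None,fx=2.5,fy=2.5))
E
```

```text
[ 0.05  0.4  -0.48  0.7   0.   -1.7 ]
[ 0.21  0.42 -0.46  0.7  -0.26 -1.53]
[ 0.34  0.49 -0.42  0.75 -0.46 -1.39]
[ 0.43  0.57 -0.35  0.85 -0.64 -1.25]
[ 0.52  0.68 -0.26  1.   -0.79 -1.07]
11.8
12.45 [ 1.10381383  0.55006807 -0.63024889] 0.696265870340828
```

View pics/s5c.png

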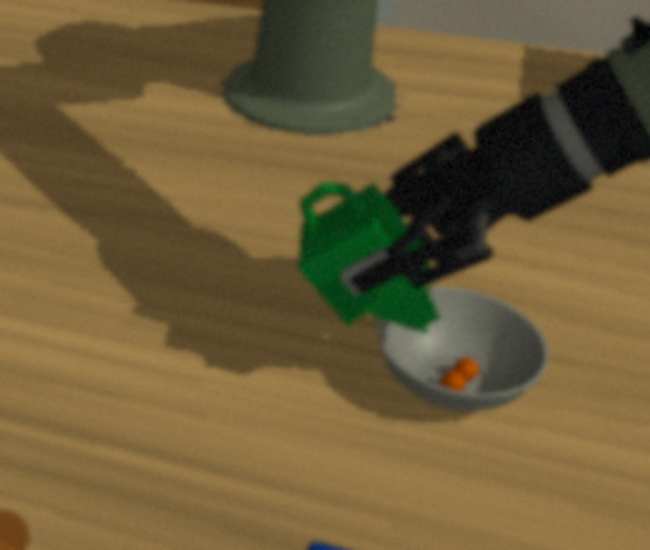

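Both chews lie in the steel bowl at about crop (460,373), and the bowl has not moved. Now I'll return the jug.

```bash
python3 - <<'E'
from h import *
for w in [(.03,.087,30),(.045,.115,10),(.06,.14,0)]:
    p,r=lip_pose(*w); move_l(p,velocity=.1,rot=r)
p,r=tcp_for([.52,.02,.135],PH,0,1); move_l(p,velocity=.15,rot=r)
p[2]=.045; move_l(p,velocity=.12); sleep(.2)
p[2]=.0175; print(move_l(p,velocity=.03,until_force=4)); s=get_state(); print(s['position'],s['contact_force'],s['clock'])
let_go(); sleep(.3)
p=s['position']; move_l(np.array(p)+[0,0,.12],velocity=.1)
movep([.40,-.25,.25],r); sleep(.3)
snap('scene','s6.png'); d=snap('top','t6.png'); print(get_state()['clock'])
for n,z in dict(jug_mid=.035,bowl_rim=.05,chew1_center=.018).items():
    for q in tip_of('top',n)[:2]: print(n,q['score'],q['centre'],ray(d,q['centre'],z))
cv2.imwrite('pics/c6.png',np.hstack([cv2.imread('pics/s6.png')[:,100:500],cv2.imread('pics/t6.png')[:,50:450]]))
E
```

```text
True
[0.52027149 0.01607203 0.01874816] [-0.31138436 -0.6788223   5.06458035] 16.1417
19.775
jug_mid 0.66 [239.9, 224.0] [0.51448912 0.02600594 0.035     ]
bowl_rim 0.97 [135.5, 239.7] [0.48146641 0.22220098 0.05      ]
chew1_center 0.47 [135.8, 243.2] [0.47478642 0.23023847 0.018     ]
```

View pics/c6.png

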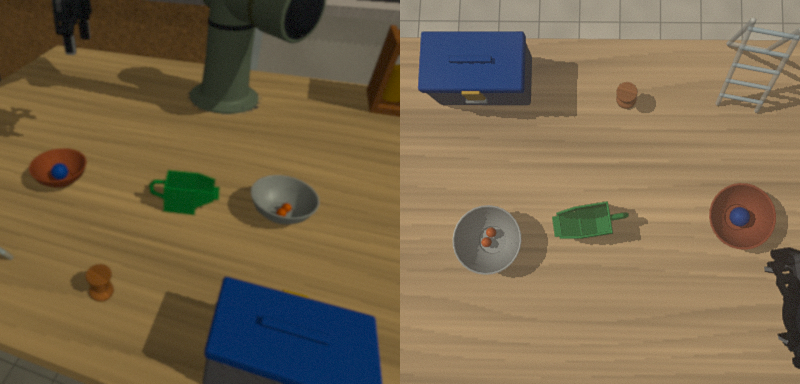

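The jug stands upright and released, both chews are in the steel bowl, the bowl hasn't moved, and the robot is clear. I'm handing it in.

```bash
python3 -c "
from h import *
print(sign_off(), get_state()['clock'])"
```

```text
the job is handed in; nothing more can be done
the job is handed in; nothing more can be done
```

I gripped the jug across its flat sides, lifted it and turned it level to about 100°, so the spout faced the steel bowl. I then tilted it to 49° over the bowl, set it back upright on the shelf, let go and handed the job in. The robot's clock read about 19.8 s of the 48 s allowed just before the hand-in, and no verdict was reported.

- **Last pictures:** both chews lie in the steel bowl. The jug stands upright near (0.515, 0.026), the arm is clear of everything, and nothing else looks moved.
- **Bowl position:** the top camera put it at (0.481, 0.222) at the end and (0.479, 0.223) at the start, so it moved no more than a few millimetres.
- **Disagreements:**
  - The cameras differed on the bowl's centre by about 13 mm in x and 9 mm in y; I aimed at an average, which the bowl's width allowed.
  - While the jug was held level, the scene camera put its lip about 8–10 mm from the planned spot.
  - During the turn the chews could not be seen in the jug, because its back wall and the arm hid them.

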